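# Clamp the whetstone in its holder with the cam lever

### The job

Get the sharpening stone ready for the kitchen knives: lay it squarely and without dropping it on the bed of the stone holder, pale side up, lengthwise between the fixed stop and the sliding jaw. Slide the jaw up until the stone is held snugly, with no gap, between jaw and stop, and only then flip the red cam lever down over centre, fully flat, so that the jaw is locked. Leave the tin, the timer and the espresso cup where they are.

Things in the scene. Friction and masses are not known exactly. Their poses are not given: they have to be found in the camera images.
- whetstone: Loose sharpening stone, 180 x 60 x 28 mm (x, y, z), about 0.5 kg, blue-grey coarse grit below, cream-coloured fine grit on top; it starts flat on the worktop, pale side up. Origin: centre of its underside; x along its length, z up. Either end may face the stop. Grip it across its 60 mm width.
- stone_center (a point): Centre of the sharpening stone, 14 mm above its underside.
- holder: Light grey whetstone holder, fast on the worktop: two steel rods along x, a ribbed rubber bed on them. Origin: its underside, on the lengthwise centre line; x points to the fixed stop, z up. In this frame, mm: bed x -41 to 119, y -27 to 27, top z = 26 (a laid stone's centre is at z = 40, its top at 54); the rods end in a low block, x -178 to -188, top z = 20.
- stop_face (a point): Middle of the fixed stop's rubber face, which looks to the holder's -x (a stone held against it has its centre at holder x = 30 mm): holder x = 120, y = 0, z = 32.5 mm. The stop is 64 mm wide (72 at its foot), its top at z = 40; it ends at holder x = 143.
- jaw (a joint): Travel of the sliding jaw, 0 to 0.06 m, growing away from the stop (to holder -x). Its rubber face (64 mm wide, top z = 40) is at holder x = -0.050 - value, so it meets a 180 mm stone that touches the stop at 0.010. With the lever up it slides with 2 to 3 N drag and stays where left; with the lever flat the cam grips the rod and an ordinary push no longer moves it.
- jaw_push (a point): Centre of the outer face of the jaw's thumb plate, the place to push the jaw towards the stop (+x of the holder): an upright plate 44 mm wide (along y), reaching up to z = 38 mm; this point is at z = 30, 66 mm behind the jaw's rubber face. Behind the plate the space is free above z = 20 (rods and end block).
- lever (a joint): Angle of the red cam lever, rad: 0 = closed, flat across the jaw, on its stop; 1.65 = open, standing up (end 98 mm high). It swings about a pin along the holder's x, its free end going to the holder's -y and down as it closes. It stays put when open; below about 1.1 it resists (10 N at the tip) and springs back if let go; past centre at 0.35 it snaps down to 0.
- lever_pin (a point): Axis of the lever's pin, on the sliding jaw: 40 mm behind the jaw's rubber face, at holder y = 21, z = 31 mm.
- lever_tip (a point): Point on the lever's outer (closed: upper; open: looking to holder +y) face near its free end: 50 mm from the pin along the lever and 6 mm above the pin when closed. The lever is a bar 18 mm wide (along the holder's x), 7 mm thick, ending in a raised tab 17 mm past this point. Closed, between jaw lip (17 mm away, top z = 40) and thumb plate (10 mm away, top z = 38).
- tin_tomato: Bystander: a closed food tin, 75 mm in diameter, 58 mm high. Origin: centre of its underside.
- twist_timer: Bystander: red and white kitchen timer, 64 mm in diameter, 52 mm high. Origin: centre of its underside.
- espresso_cup: Bystander: white espresso cup, 63 mm in diameter (84 with its handle), 57 mm high. Origin: centre of its underside.
Things that resemble listed ones, but are neither listed nor needed, are in the scene too. Leave any turquoise look-alike of the whetstone alone.

How it is judged:
By the outcome, as a careful person would: the job done as asked, in the order asked, and still so for the second after the job is handed in, with the robot touching nothing.
It also fails if it takes over 51 s, if anything falls off the work surface, if the arm or the gripper's body presses on something with over 40 N, if the wrist force passes 120 N, or if a joint passes its speed limit or range.

### The arm

A 6-joint arm with a two-finger parallel gripper is mounted at the origin on a cart in front of the work surface, level with it; the furniture and walls round the work are solid. World frame = base frame: x ahead of the robot, y to its left, z up, the work surface at z = 0. Lengths are in m, angles in rad, forces in N, time in s.
With the tool pointing down it reaches from about 0.3 to 0.875 m from the base axis. Payload 6.4 kg.
Tool frame: the origin (TCP) lies midway between the tips of the shut fingers; the grasp point (between the pads) lies 19 mm behind it; z points along the fingers, y is the line along which they close (so a half turn about z gives the same grasp; the last joint's range is limited). The gripper opens to 85 mm and grips with 20 to 120 N. Pads are 22 mm wide; open, the fingers measure 114 mm over their backs; the gripper's body (76 mm by 85 mm) begins 54 mm behind the grasp point. The pads swing forward as they close: fully open they stand 13 mm farther back than shut.
Start: joints at [1.104, 0.181, 1.607, -0, 1.354, -0.206], TCP at [0.148, 0.556, 0.231] pointing down, gripper open.
Joint ranges: [-2.99, 2.99], [-0.89, 2.07], [0.3, 2.58], [-1.14, 4.28], [0, 2.63], [-3.12, 3.12]. Speed limits (rad/s): [2.57, 2.57, 3.01, 3.14, 3.14, 3.14].

### API

Orientations are given as a unit quaternion [w, x, y, z].
In Python, from bench import ctrl gives the robot as it stands.
- The arm moves only by the tool drive_tool, never from a script. Its argument "plan" is a list that holds one entry, the list of rows, each a list of 4 numbers: the shift along the tool's x, y, z scaled (see below), then the turn about the tool's z scaled (see below). In form: [[[x, y, z, roll], ...]]. A call has 1 to 12 rows; each row is the pose to reach, as a shift and turn from the pose commanded when the call began, along the tool's axes at that moment, turning the shorter way round; what a row does not reach only later rows make up. The controller multiplies each number of a shift by 400 mm and each number of a turn by 180 degrees. A row lasts 1/12 s, in which the tool goes at most 41.7 mm and 7.16 degrees, less where a joint would pass 70% of its speed; a pose out of reach is approached as far as the arm can. A call with a number of a shift or a turn outside -1 to 1 is refused whole. A call with a gripper value outside its range is refused whole. "jaw" is the closure, from 0 (fully open) to 1 (shut), set as the call begins (left out, the last holds). The fingers move at their own pace and stop on an object; the grip force is fixed at half the most. Time passes only in rows, so rows that repeat a pose let the fingers close. It gives the time, the measured TCP pose, the force, the opening and the grip force at its end, in the units of the state.
- ctrl.get_obs(): the state, without advancing time (a new reading comes with each control period).
- ctrl.camera(name): name is "side" or "top"; returns (picture, depth): 400x640x3 uint8, red, green, blue; 400x640 float32, m along the optical axis (not along the pixel's ray), 0 where there is no reading.
- ctrl.camera_info(name): a dict with "camera_matrix" (3x3 intrinsics, pixels), "R" (3x3) and "t" (3): a world point X has camera coordinates R X + t. Camera axes: x right, y down, z forward; pixel columns grow to the right and rows downward; lengths in m; the calibration is good to about 2 mm. A picture is of the moment at which its call begins. camera_info takes no time and is no camera call.
- ctrl.hand_in(): hands the job in; it is judged then, once.
The state is a dict: "time_s": time; "q": joint angles; "dq": joint speeds; "joint_efforts": joint torques, N m; "eef_pos": TCP position; "eef_rot": TCP orientation; "wrist_force": force on the tool from outside, world axes, zero at the start; "torque": the same for the moment, N m; "opening": opening from 0.0 (shut) to 1.0 (fully open); "grasp_force": force on a finger pad.
Only numpy, scipy, OpenCV 4.12 (cv2) and the standard library are available. Lean on these libraries where they do the work, as an engineer would, in place of code of your own. Each camera call takes 0.05 s, during which the arm holds its last target. There are 200 camera calls.

## Working session

There is one attempt and no reset: what is moved stays moved. The work goes in short steps, Python scripts to look and compute and a tool call to move; the robot and the scene stay as the last step left them, time stands still between calls to the robot, and variables do not carry over. Pictures are saved under pics/ and viewed, at most 10 in all, crops included, and the job is handed in when it is done.

Besides the shell and the picture viewer there is one more tool, called after "Call:" as name(argument=value, ...), one argument or row to a line, values as JSON. drive_tool: Moves the arm, as the interface text tells. Its arguments: {"type":"object","properties":{"plan":{"type":"array"},"jaw":{"type":"number"}},"required":["plan"]}

```bash
ls; mkdir -p pics; python3 - <<'E'
from bench import ctrl
import cv2,numpy as np
o=ctrl.get_obs();print(o['time_s'],o['eef_pos'],o['eef_rot'],o['opening'])
for n in('top','side'):
    p,d=ctrl.camera(n);i=ctrl.camera_info(n);np.savez(f'{n}0.npz',p=p,d=d)
    cv2.imwrite(f'pics/{n}0.png',p[:,:,::-1]);print(n,i['camera_matrix'],i['R'],i['t'])
E
```

```text
pics
0.0 [0.14798624 0.55507769 0.23039728] [-2.87802631e-04  1.30027451e-01  9.91510026e-01 -8.05269715e-04] 1.0006333654622406
top [[476.42170677   0.         319.47479919]
 [  0.         476.42170677 194.25146796]
 [  0.           0.           1.        ]] [[-0.00285978 -0.99996701 -0.00760247]
 [-0.99073599  0.00386543 -0.13574705]
 [ 0.13577196  0.00714384 -0.99071436]] [0.27211252 0.52776352 1.38758502]
side [[366.54259934   0.         323.93454647]
 [  0.         366.54259934 199.75771613]
 [  0.           0.           1.        ]] [[ 0.89687606 -0.44228023  0.00123673]
 [-0.22361513 -0.45586596 -0.86150014]
 [ 0.38158827  0.7723823  -0.50775582]] [-0.35177538  0.29319765  0.99507402]
```

View pics/top0.png

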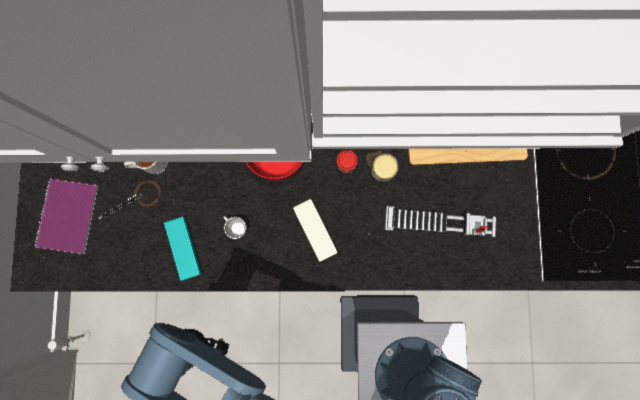

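View pics/side0.png

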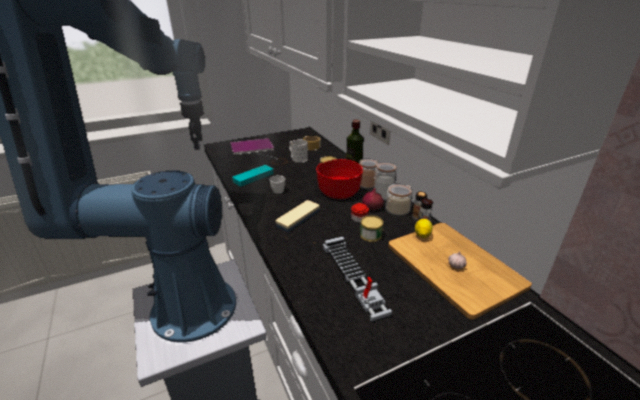

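The top view shows the cream stone at about (315,230), with the turquoise look-alike at (182,248). The holder runs from the stop at (389,218) to the jaw end at (495,226), with the red lever near (482,229). The side view shows the same layout, with the lever standing open at (367,287).

```bash
cat > h.py <<'E'
import cv2,numpy as np
from bench import ctrl
def onplane(n,uv,z):
    i=ctrl.camera_info(n);K,R,t=[np.array(i[k]) for k in('camera_matrix','R','t')]
    uv=np.atleast_2d(uv).astype(float)
    d=np.c_[uv,np.ones(len(uv))]@np.linalg.inv(K).T@R; c=-R.T@t
    z=np.broadcast_to(z,len(uv))
    return c+d*((z-c[2])/d[:,2])[:,None]
def proj(n,X):
    i=ctrl.camera_info(n);K,R,t=[np.array(i[k]) for k in('camera_matrix','R','t')]
    c=(np.atleast_2d(X)@R.T+t)@K.T;return c[:,:2]/c[:,2:]
def snap(n,tag):
    p,d=ctrl.camera(n);np.savez(f'{tag}.npz',p=p,d=d);return p,d
def rect(mask):
    c,_=cv2.findContours(mask.astype('uint8'),cv2.RETR_EXTERNAL,cv2.CHAIN_APPROX_NONE)
    return max(c,key=cv2.contourArea)[:,0,:]
def cream(p,roi=None):
    h=cv2.cvtColor(p,cv2.COLOR_RGB2HSV);m=(h[:,:,0]>15)&(h[:,:,0]<45)&(h[:,:,1]>15)&(h[:,:,1]<110)&(h[:,:,2]>150)
    if roi:
        k=np.zeros_like(m);k[roi[1]:roi[3],roi[0]:roi[2]]=1;m&=k
    return m
def stone(n,p,roi,z):
    c=rect(cream(p,roi)); w=onplane(n,c,z)[:,:2].astype('float32')*1000
    return cv2.minAreaRect(w)
E
python3 - <<'E'
from h import *
t=np.load('top0.npz');s=np.load('side0.npz')
print(stone('top',t['p'],(270,180,350,280),.028));print(stone('side',s['p'],(260,190,330,235),.028))
print(ctrl.get_obs()['q'])
c=t['p'][195:250,375:505];a=cv2.resize(c,None,fx=6,fy=6,interpolation=cv2.INTER_CUBIC)
s2=s['p'][225:330,310:400];b=cv2.resize(s2,None,fx=5.5,fy=5.5,interpolation=cv2.INTER_CUBIC)
cv2.imwrite('pics/ht.png',a[:,:,::-1]);cv2.imwrite('pics/hs.png',b[:,:,::-1])
E
```

```text
((423.4708251953125, 285.29962158203125), (179.94577026367188, 60.03252029418945), 26.330183029174805)
((422.4913330078125, 282.107421875), (183.8256072998047, 62.66126251220703), 26.12646484375)
[ 1.10366178e+00  1.81462023e-01  1.60791347e+00 -2.30843720e-06
  1.35381438e+00 -2.06310887e-01]
```

View pics/ht.png

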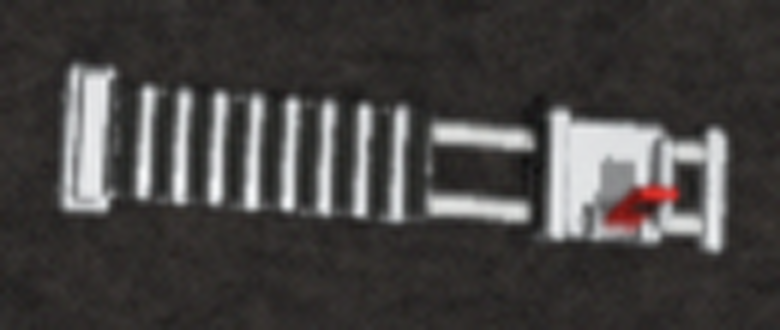

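View pics/hs.png

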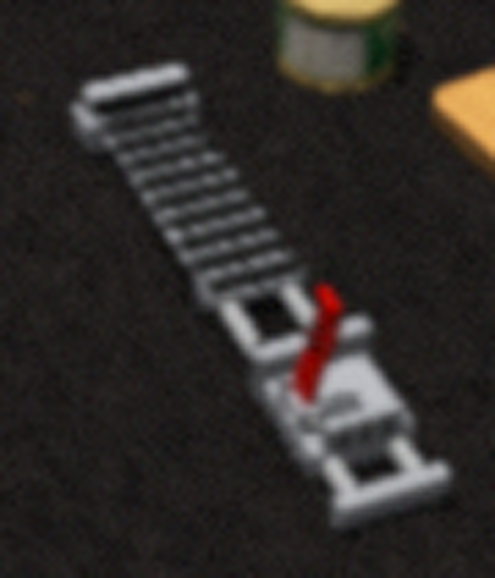

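Enlarged, the top view shows the stop at the left (crop u 65–113), eight ribs centred on (146,144) to (400,163), the jaw lip at u 548–570 and the thumb plate near u 660. The end block is at u 703–725. The lever is red and upright, with its foot near (615,220). The side crop confirms it is standing up.

```bash
python3 - <<'E'
from h import *
t=np.load('top0.npz')['p']
S=6
a=cv2.resize(t[195:250,375:505],None,fx=S,fy=S,interpolation=cv2.INTER_CUBIC)
f=lambda u:(np.asarray(u,float)+.5)/S-.5+[375,195]
h=cv2.cvtColor(a,cv2.COLOR_RGB2HSV);m=((h[:,:,2]>125)&(h[:,:,1]<60)).astype('uint8')
n,l,st,c=cv2.connectedComponentsWithStats(m)
P=[]
for k in range(1,n):
    if st[k,4]<300: continue
    x,y,w,hh,ar=st[k]
    z=.026 if 130<c[k][0]<420 else .04 if c[k][0]<130 else .02
    W=onplane('top',f(c[k]),z)[0]*1000
    print(c[k].round(1),st[k],W.round(1))
    if z==.026:P.append(W[:2])
P=np.array(P);vx,vy,x0,y0=cv2.fitLine(P.astype('float32'),cv2.DIST_L2,0,.01,.01).ravel()
print('dir',vx,vy,np.degrees(np.arctan2(vy,vx)),x0,y0)
d=np.array([vx,vy])*(1 if vy>0 else -1); nrm=np.array([-d[1],d[0]])
q=lambda u,z:(lambda w:((w[:,:2]*1000-[x0,y0])@np.c_[d,nrm]).round(1))(onplane('top',f(u),z))
print('ribs',((P-[x0,y0])@d).round(1))
# outlines in (along,across), about rib mean
for nm,(u0,u1),z in(('stop',(50,120),.04),('ribs',(130,415),.026),('jaw',(540,675),.04),('endblock',(695,735),.02)):
    mm=np.zeros_like(m);mm[:,u0:u1]=m[:,u0:u1]
    ys,xs=np.nonzero(mm);Q=q(np.c_[xs,ys],z);print(nm,np.percentile(Q,[.5,2,98,99.5],axis=0).T)
# profile along axis at z=.04, across=+20,0,-20
i=ctrl.camera_info
for ac in(-20,-8,0,20):
  s=np.arange(-260,130,2.);w=np.c_[(np.array([x0,y0])+s[:,None]*d+ac*nrm)/1000,np.full(len(s),.04)]
  uv=(proj('top',w)-[375,195]+.5)*S-.5
  g=cv2.remap(h[:,:,2],uv[:,0].astype('float32').reshape(1,-1),uv[:,1].astype('float32').reshape(1,-1),cv2.INTER_LINEAR)[0]
  e=np.nonzero(np.diff((g>125).astype(int)))[0];print(ac,s[e])
E
```

```text
[ 86.3 140.4] [  62   66   53  146 6057] [456.6  64.8  40. ]
[145.1 143.9] [ 136   86   21  113 1543] [455.9  33.6  26. ]
[181.1 149.5] [ 172   90   20  115 1571] [453.1  15.8  26. ]
[217.3 150.4] [ 208   92   20  114 1528] [452.6  -2.2  26. ]
[253.4 155.7] [ 243   95   21  116 1560] [449.8 -20.1  26. ]
[289.5 156.6] [ 280   98   20  114 1510] [449.3 -38.   26. ]
[325.7 159.9] [ 316  101   20  115 1498] [447.6 -55.9  26. ]
[362.  161.6] [ 352  104   20  114 1460] [446.7 -73.9  26. ]
[398.  165.8] [ 387  107   21  115 1482] [444.6 -91.7  26. ]
[627.5 177.4] [  547   109   180   143 15033] [ 438.8 -207.2   20. ]
[481. 136.] [ 431  123  102   27 1926] [ 459.8 -135.2   20. ]
[476.7 207.5] [ 427  194  102   28 2000] [ 424.1 -131.6   20. ]
dir 0.08378669 0.99648374 85.19374 449.94727 -29.050652
ribs [ 62.9  45.   27.    9.   -9.  -27.  -45.  -62.9]
stop [[ 81.5    83.4   104.2   104.7  ]
 [-34.2   -33.1    34.5    35.572]]
ribs [[-66.  -65.   65.3  66.2]
 [-28.9 -27.7  25.9  27. ]]
jaw [[-194.6   -193.4   -134.5   -133.8  ]
 [ -30.953  -28.      27.9     29.4  ]]
endblock [[-226.9   -226.4   -212.6   -211.6  ]
 [ -31.     -29.4     27.2     28.531]]
-20 [-220. -188. -186. -134. -124.  -76.  -64.  -58.  -46.  -40.  -28.  -22.
  -10.   -4.    6.   14.   24.   32.   42.   50.   60.   68.   84.  104.]
-8 [-220. -210. -196. -188. -184. -134.  -62.  -58.  -46.  -40.  -28.  -22.
  -10.   -4.    8.   14.   26.   32.   44.   50.   62.   68.   84.  104.]
0 [-220. -212. -196. -134.  -64.  -58.  -46.  -40.  -28.  -22.  -10.   -4.
    8.   14.   26.   32.   44.   50.   60.   68.   84.  104.]
20 [-220. -158. -154. -134. -126.  -76.  -64.  -58.  -46.  -40.  -28.  -22.
  -10.   -4.    6.   14.   24.   32.   42.   50.   60.   68.   84.  104.]
```

The measurements agree with the stated dimensions. Holder origin is about (446.7, -67.9) mm, with its x axis at 85.2°. The jaw stands at about 0.042. I'll write a helper that turns a target into move numbers.

```bash
cat >> h.py <<'E'
from scipy.spatial.transform import Rotation as Ro
O=np.array([446.7,-67.9]);HA=85.19;HX=np.array([np.cos(np.radians(HA)),np.sin(np.radians(HA))]);HY=np.array([-HX[1],HX[0]])
def H(x,y,z): return np.r_[(O+x*HX+y*HY),z]
def go(T,yaw):
    """numbers to bring TCP to world T (mm), tool y heading yaw (deg)"""
    o=ctrl.get_obs();w,x,y,z=o['eef_rot'];R=Ro.from_quat([x,y,z,w]).as_matrix()
    s=R.T@(np.asarray(T)/1000-o['eef_pos'])/.4
    cy=np.degrees(np.arctan2(R[1,1],R[0,1]));r=-((yaw-cy+180)%360-180)/180
    print('from',(o['eef_pos']*1000).round(1),'yaw',round(cy,2),'->',np.round(T,1),'row',[round(float(v),4) for v in(*s,r)])
def now():
    o=ctrl.get_obs();p=o['eef_pos']*1000-[*O,0]
    print('t',o['time_s'],'holder',(p[:2]@HX).round(1),(p[:2]@HY).round(1),p[2].round(1),'open',round(o['opening'],3),'grip',round(o['grasp_force'],1),'F',np.round(o['wrist_force'],1))
E
python3 -c "
from h import *
go([423.5,285.3,110],26.33-90)"
```

```text
from [148.  555.1 230.5] yaw 75.06 -> [423.5 285.3 110. ] row [-0.8394, -0.4736, 0.3017, 0.7707]
```

Call:
drive_tool(
  plan=[
    [[-0.84,-0.474,0.3,0.771],[-0.84,-0.474,0.3,0.771],[-0.84,-0.474,0.3,0.771],[-0.84,-0.474,0.3,0.771],[-0.84,-0.474,0.3,0.771],[-0.84,-0.474,0.3,0.771],[-0.84,-0.474,0.3,0.771],[-0.84,-0.474,0.3,0.771],[-0.84,-0.474,0.3,0.771],[-0.84,-0.474,0.3,0.771],[-0.84,-0.474,0.3,0.771],[-0.84,-0.474,0.3,0.771]],
  ],
  jaw=0,
)

```text
time_s: 1.1
eef_pos: [0.4246, 0.2838, 0.1101]
eef_rot: [-0.0, 0.774, 0.633, -0.001]
wrist_force: [-0.1, 0.1, 0.6]
opening: 1.003
grasp_force: 0.0
```

```bash
python3 -c "
from h import *
go([423.5,285.3,60],26.33-90);now()"
```

```text
from [424.6 283.8 110.1] yaw -11.46 -> [423.5 285.3  60. ] row [0.0032, -0.0033, 0.1253, 0.2901]
t 1.1 holder 348.6 51.5 110.1 open 1.003 grip 0.0 F [-0.1  0.1  0.6]
```

Call:
drive_tool(
  plan=[
    [[0.003,-0.003,0.06,0.29],[0.003,-0.003,0.125,0.29],[0.003,-0.003,0.125,0.29],[0.003,-0.003,0.125,0.29],[0.003,-0.003,0.125,0.29],[0.003,-0.003,0.125,0.29],[0.003,-0.003,0.125,0.29],[0.003,-0.003,0.125,0.29],[0.003,-0.003,0.125,0.29],[0.003,-0.003,0.125,0.29]],
  ],
)

```text
time_s: 1.93
eef_pos: [0.4228, 0.287, 0.061]
eef_rot: [0.0, 0.972, 0.234, -0.0]
wrist_force: [0.0, 0.0, -0.0]
opening: 0.997
grasp_force: 0.0
```

```bash
python3 -c "
from h import *
go([423.5,285.3,1],26.33-90);now()
p,d=snap('top','t1');q,d=snap('side','s1')
cv2.imwrite('pics/a1.png',np.hstack([cv2.resize(p[150:300,240:400],None,fx=2.5,fy=2.5),cv2.resize(q[125:275,220:380],None,fx=2.5,fy=2.5)])[:,:,::-1])"
```

```text
from [422.8 287.   61. ] yaw -62.99 -> [423.5 285.3   1. ] row [-0.0003, 0.0047, 0.1501, 0.0038]
t 1.9333 holder 351.7 53.6 61.0 open 0.997 grip 0.0 F [ 0.  0. -0.]
```

View pics/a1.png

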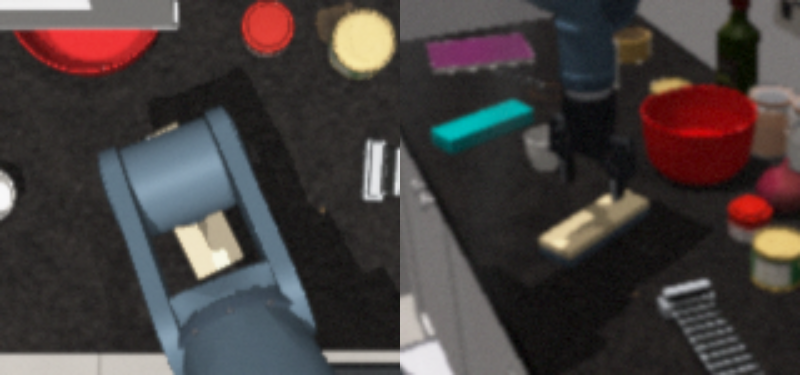

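The side half shows the open fingers at (567,178) and (622,190), straddling the stone. I'll descend and then close.

Call:
drive_tool(
  plan=[
    [[0,0.005,0.03,0.004],[0,0.005,0.06,0.004],[0,0.005,0.09,0.004],[0,0.005,0.115,0.004],[0,0.005,0.135,0.004],[0,0.005,0.15,0.004],[0,0.005,0.15,0.004]],
  ],
)

```text
time_s: 2.62
eef_pos: [0.4228, 0.285, -0.0004]
eef_rot: [0.0, 0.974, 0.227, -0.001]
wrist_force: [0.0, 0.3, 0.7]
opening: 0.998
grasp_force: 0.0
```

Call:
drive_tool(
  plan=[
    [[0,0,0,0],[0,0,0,0],[0,0,0,0],[0,0,0,0],[0,0,0,0],[0,0,0,0],[0,0,0,0],[0,0,0,0]],
  ],
  jaw=1,
)

```text
time_s: 3.28
eef_pos: [0.4247, 0.2856, 0.0021]
eef_rot: [0.0, 0.974, 0.227, 0.001]
wrist_force: [-0.9, -0.4, 6.1]
opening: 0.685
grasp_force: 66.6
```

Call:
drive_tool(
  plan=[
    [[0,0,-0.01,0],[0,0,-0.03,0],[0,0,-0.06,0],[0,0,-0.1,0],[0,0,-0.15,0],[0,0,-0.2,0],[0,0,-0.24,0],[0,0,-0.27,0],[0,0,-0.29,0],[0,0,-0.3,0]],
  ],
)

```text
time_s: 4.12
eef_pos: [0.4244, 0.2856, 0.123]
eef_rot: [-0.0, 0.974, 0.227, 0.001]
wrist_force: [1.7, 0.8, -5.8]
opening: 0.69
grasp_force: 66.1
```

```bash
python3 -c "
from h import *
now();go(H(22,0,121),HA-90)"
```

```text
t 4.1167 holder 350.4 51.9 123.0 open 0.69 grip 66.1 F [ 1.7  0.8 -5.8]
from [424.4 285.6 123. ] yaw -63.8 -> [448.5 -46.  121. ] row [-0.3118, 0.7706, 0.0044, -0.3277]
```

Call:
drive_tool(
  plan=[
    [[-0.009,0.023,0,-0.01],[-0.031,0.077,0,-0.033],[-0.062,0.154,0,-0.066],[-0.097,0.239,0,-0.102],[-0.134,0.331,0,-0.141],[-0.172,0.424,0,-0.18],[-0.209,0.516,0,-0.22],[-0.243,0.601,0,-0.256],[-0.271,0.67,0,-0.285],[-0.293,0.724,0,-0.308],[-0.306,0.755,0,-0.321],[-0.312,0.77,0,-0.328]],
  ],
)

```text
time_s: 5.12
eef_pos: [0.4477, -0.0489, 0.1211]
eef_rot: [0.0, 0.736, 0.677, -0.0]
wrist_force: [0.5, 0.3, -5.1]
opening: 0.69
grasp_force: 66.3
```

Call:
drive_tool(
  plan=[
    [[0,0,0,0],[0,0,0,0],[0,0,0,0],[0,0,0,0]],
  ],
)

```text
time_s: 5.45
eef_pos: [0.4475, -0.0451, 0.121]
eef_rot: [-0.0, 0.736, 0.677, -0.0]
wrist_force: [-0.1, 1.4, -6.4]
opening: 0.69
grasp_force: 66.3
```

```bash
python3 -c "
from h import *
now();go(H(22,0,121),HA-90)
p,d=snap('top','t2');q,d=snap('side','s2')
cv2.imwrite('pics/a2.png',np.hstack([cv2.resize(p[150:300,340:500],None,fx=2.5,fy=2.5),cv2.resize(q[175:325,270:430],None,fx=2.5,fy=2.5)])[:,:,::-1])"
```

```text
t 5.45 holder 22.8 1.1 121.0 open 0.69 grip 66.3 F [-0.1  1.4 -6.4]
from [447.5 -45.1 121. ] yaw -4.73 -> [448.5 -46.  121. ] row [-0.002, 0.0027, 0.0, 0.0005]
```

View pics/a2.png

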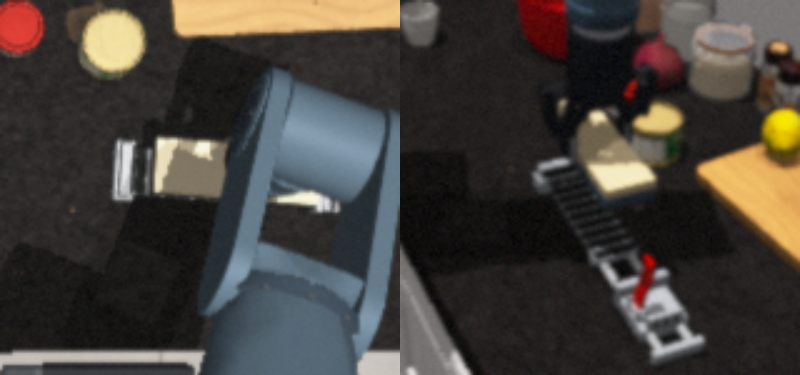

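The top half shows the stone's left end at crop (155,137)–(155,198), just right of the stop. The side half shows the stone held level above the bed, pale side up. I'll measure its pose in the hand.

```bash
python3 - <<'E'
from h import *
p=np.load('t2.npz')['p'];dd=np.load('t2.npz')['d']
S=6;x0,y0,x1,y1=395,198,436,236
a=cv2.resize(p[y0:y1,x0:x1],None,fx=S,fy=S,interpolation=cv2.INTER_CUBIC)
h=cv2.cvtColor(a,cv2.COLOR_RGB2HSV).astype(int);lab=cv2.cvtColor(a,cv2.COLOR_RGB2LAB).astype(int)
m=(lab[:,:,2]>133)&(h[:,:,2]>75)
c=rect(m);f=lambda u:(np.asarray(u,float)+.5)/S-.5+[x0,y0]
print('depth top z', [ (lambda uv:(lambda i:(np.array(i['R']).T@(np.linalg.inv(i['camera_matrix'])@[uv[0],uv[1],1]*dd[uv[1],uv[0]]-i['t']))[2])(ctrl.camera_info('top')))(uv) for uv in((408,217),(420,217),(415,212))])
z=.147
w=onplane('top',f(c),z)[:,:2]*1000-O;q=np.c_[w@HX,w@HY]
def fit(sel):
    v=cv2.fitLine(q[sel].astype('float32'),cv2.DIST_L2,0,.01,.01).ravel();return v
xm=q[:,0].max();print('end',np.percentile(q[:,0],[90,95,100]))
ins=(q[:,0]<xm-8)&(q[:,0]>xm-50)
for sg in(1,-1):
    sel=ins&(sg*(q[:,1]-np.median(q[:,1]))>15);v=fit(sel);print(sg,sel.sum(),v,np.degrees(np.arctan(v[1]/v[0])))
sel=(q[:,0]>xm-4)&(abs(q[:,1]-q[:,1].mean())<22);v=fit(sel);print('endline',v,np.degrees(np.arctan(v[0]/v[1])))
E
```

```text
depth top z [np.float64(0.1468550330699824), np.float64(0.14541300303507518), np.float64(0.14601450363637886)]
end [114.35931516 114.53840535 114.85054334]
1 93 [9.9999285e-01 3.7822411e-03 8.5894150e+01 3.2311970e+01] 0.21670696
-1 92 [ 9.9981987e-01 -1.8979708e-02  8.5889641e+01 -2.9818222e+01] -1.0875224
endline [3.40707041e-03 9.99994218e-01 1.14408806e+02 1.32792222e+00] 0.19521111
```

The stone's end is at holder x = 114.4, which leaves 5.6 mm to the stop. It sits 1.2 mm off centre in y, its yaw is about right, and its underside is about 93 mm above the bed. I'll correct y while lowering.

Call:
drive_tool(
  plan=[
    [[0,0.003,0.01,0],[0,0.003,0.03,0],[0,0.003,0.06,0],[0,0.003,0.095,0],[0,0.003,0.13,0],[0,0.003,0.16,0],[0,0.003,0.185,0],[0,0.003,0.205,0],[0,0.003,0.218,0],[0,0.003,0.222,0],[0,0.003,0.224,0],[0,0.003,0.225,0]],
  ],
)

```text
time_s: 6.55
eef_pos: [0.4496, -0.0464, 0.0316]
eef_rot: [0.0, 0.736, 0.677, 0.0]
wrist_force: [1.0, -0.3, -4.8]
opening: 0.687
grasp_force: 66.2
```

Call:
drive_tool(
  plan=[
    [[0,0,0.001,0],[0,0,0.002,0],[0,0,0.003,0],[0,0,0.004,0],[0,0,0.005,0],[0,0,0.005,0]],
  ],
)

```text
time_s: 7.05
eef_pos: [0.4491, -0.0462, 0.0293]
eef_rot: [0.0, 0.736, 0.677, 0.0]
wrist_force: [-0.3, 0.9, -5.7]
opening: 0.681
grasp_force: 66.2
```

```bash
python3 -c "
from h import *
now()"
```

```text
t 7.05 holder 21.8 -0.6 29.3 open 0.681 grip 66.2 F [-0.3  0.9 -5.7]
```

Call:
drive_tool(
  plan=[
    [[0,-0.001,0.001,0],[0,-0.001,0.002,0],[0,-0.001,0.003,0],[0,-0.001,0.004,0],[0,-0.001,0.004,0]],
  ],
)

```text
time_s: 7.47
eef_pos: [0.4487, -0.0462, 0.0282]
eef_rot: [-0.0, 0.736, 0.677, -0.0]
wrist_force: [-4.4, 1.3, 4.4]
opening: 0.693
grasp_force: 67.3
```

Call:
drive_tool(
  plan=[
    [[0,0,0.001,0],[0,0,0.002,0],[0,0,0.002,0],[0,0,0.002,0]],
  ],
)

```text
time_s: 7.8
eef_pos: [0.4487, -0.0461, 0.0281]
eef_rot: [-0.0, 0.736, 0.677, -0.0]
wrist_force: [-9.1, 1.2, 14.4]
opening: 0.687
grasp_force: 68.9
```

The stone is on the bed (contact force is now upward), so I'll release it and rise.

Call:
drive_tool(
  plan=[
    [[0,0,0,0],[0,0,0,0],[0,0,0,0],[0,0,0,0],[0,0,0,0],[0,0,0,0]],
  ],
  jaw=0,
)

```text
time_s: 8.3
eef_pos: [0.4488, -0.0462, 0.0269]
eef_rot: [0.0, 0.736, 0.677, 0.0]
wrist_force: [0.1, -0.1, 0.8]
opening: 1.006
grasp_force: 0.0
```

Call:
drive_tool(
  plan=[
    [[0,0,-0.02,0],[0,0,-0.06,0],[0,0,-0.12,0],[0,0,-0.2,0],[0,0,-0.28,0],[0,0,-0.34,0],[0,0,-0.34,0]],
  ],
)

```text
time_s: 8.88
eef_pos: [0.4521, -0.0473, 0.1689]
eef_rot: [0.005, 0.736, 0.677, 0.002]
wrist_force: [1.8, 0.2, 0.7]
opening: 1.0
grasp_force: 0.0
```

```bash
python3 -c "
from h import *
now();go(H(-182,0,130),HA-90)"
```

```text
t 8.8833 holder 21.0 -3.7 168.9 open 1.0 grip 0.0 F [1.8 0.2 0.7]
from [452.1 -47.3 168.9] yaw -4.75 -> [ 431.4 -249.3  130. ] row [-0.5071, -0.0107, 0.0985, 0.0003]
```

Call:
drive_tool(
  plan=[
    [[-0.05,-0.002,0,0],[-0.15,-0.004,0,0],[-0.25,-0.006,0,0],[-0.35,-0.008,0,0],[-0.43,-0.008,0.02,0],[-0.48,-0.008,0.05,0],[-0.5,-0.008,0.08,0],[-0.508,-0.008,0.1,0],[-0.508,-0.008,0.1,0],[-0.508,-0.008,0.1,0]],
  ],
  jaw=1,
)

```text
time_s: 9.72
eef_pos: [0.4282, -0.2474, 0.1224]
eef_rot: [-0.001, 0.736, 0.677, 0.0]
wrist_force: [0.8, -0.5, 0.5]
opening: -0.001
grasp_force: 0.0
```

```bash
cat >> h.py <<'E'
def onb(p,n='top',z=.054):
    c=rect(cream(p,(385,195,480,245)));w=onplane(n,c,z)[:,:2]*1000-O
    r=cv2.minAreaRect(np.c_[w@HX,w@HY].astype('float32'));print('stone in holder',r,'ends',(w@HX).min(),(w@HX).max())
E
python3 -c "
from h import *
now();go(H(-182,0,31),HA-90)
p,d=snap('top','t3');q,d=snap('side','s3');onb(p)
cv2.imwrite('pics/a3.png',np.hstack([cv2.resize(p[150:300,370:530],None,fx=2.5,fy=2.5),cv2.resize(q[195:345,290:450],None,fx=2.5,fy=2.5)])[:,:,::-1])"
```

```text
t 9.7167 holder -180.5 3.3 122.4 open -0.001 grip 0.0 F [ 0.8 -0.5  0.5]
from [ 428.2 -247.4  122.4] yaw -4.76 -> [ 431.4 -249.3   31. ] row [-0.0042, 0.0087, 0.2284, 0.0003]
stone in holder ((21.885475158691406, 0.003223419189453125), (179.09182739257812, 61.34218978881836), 0.16302846372127533) ends -67.71392253755182 111.42938828138287
```

View pics/a3.png

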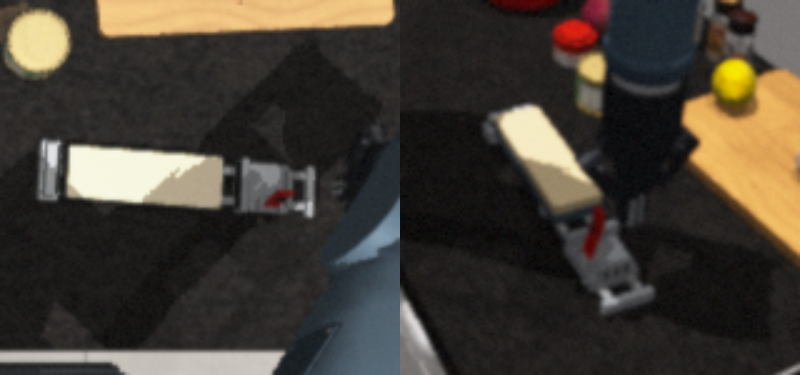

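The stone lies squarely on the bed, centred at holder (21.9, 0.0) with 0.16° of yaw. The shut gripper is behind the thumb plate, so I'll lower it there.

Call:
drive_tool(
  plan=[
    [[-0.004,0.006,0.02,0],[-0.004,0.006,0.06,0],[-0.004,0.006,0.11,0],[-0.004,0.006,0.16,0],[-0.004,0.006,0.2,0],[-0.004,0.006,0.22,0],[-0.004,0.006,0.228,0],[-0.004,0.006,0.228,0],[-0.004,0.006,0.228,0]],
  ],
)

```text
time_s: 10.57
eef_pos: [0.4315, -0.2505, 0.0324]
eef_rot: [0.001, 0.736, 0.677, 0.0]
wrist_force: [-0.1, 0.2, 0.2]
opening: -0.001
grasp_force: 0.0
```

```bash
python3 -c "
from h import *
now();go(H(-160,0,31),HA-90);go(H(-137,0,31),HA-90)"
```

```text
t 10.5667 holder -183.2 -0.2 32.4 open -0.001 grip 0.0 F [-0.1  0.2  0.2]
from [ 431.5 -250.5   32.4] yaw -4.74 -> [ 433.3 -227.3   31. ] row [0.058, -0.0004, 0.0035, 0.0004]
from [ 431.5 -250.5   32.4] yaw -4.74 -> [ 435.2 -204.4   31. ] row [0.1155, -0.0003, 0.0034, 0.0004]
```

Call:
drive_tool(
  plan=[
    [[0.012,0,0.003,0],[0.024,0,0.003,0],[0.034,0,0.003,0],[0.042,0,0.003,0],[0.05,0,0.003,0],[0.058,0,0.003,0],[0.066,0,0.003,0],[0.074,0,0.003,0],[0.082,0,0.003,0],[0.089,0,0.003,0],[0.095,0,0.003,0],[0.1,0,0.003,0]],
  ],
)

```text
time_s: 11.57
eef_pos: [0.4346, -0.2109, 0.0307]
eef_rot: [0.001, 0.736, 0.677, -0.0]
wrist_force: [-1.5, -5.7, 1.7]
opening: -0.002
grasp_force: 2.9
```

```bash
python3 -c "
from h import *
now()
p,d=snap('top','t4');onb(p)"
```

```text
t 11.5667 holder -143.5 0.1 30.7 open -0.002 grip 2.9 F [-1.5 -5.7  1.7]
stone in holder ((24.879043579101562, -0.5899868011474609), (176.2017059326172, 60.308624267578125), 0.031568773090839386) ends -63.211602849601114 112.99369567230099
```

Call:
drive_tool(
  plan=[
    [[0.002,0,0,0],[0.004,0,0,0],[0.006,0,0,0],[0.008,0,0,0],[0.01,0,0,0],[0.012,0,0,0],[0.012,0,0,0]],
  ],
)

```text
time_s: 12.2
eef_pos: [0.4349, -0.2062, 0.0307]
eef_rot: [0.001, 0.736, 0.677, -0.0]
wrist_force: [-0.3, -5.5, 1.9]
opening: 0.002
grasp_force: 2.6
```

Call:
drive_tool(
  plan=[
    [[0.001,0,0,0],[0.002,0,0,0],[0.003,0,0,0],[0.004,0,0,0],[0.004,0,0,0]],
  ],
)

```text
time_s: 12.62
eef_pos: [0.435, -0.2054, 0.0307]
eef_rot: [0.001, 0.736, 0.677, -0.001]
wrist_force: [-1.0, -8.8, -0.2]
opening: 0.001
grasp_force: 4.4
```

Call:
drive_tool(
  plan=[
    [[0.001,0,0,0],[0.002,0,0,0],[0.003,0,0,0],[0.004,0,0,0],[0.004,0,0,0]],
  ],
)

```text
time_s: 13.03
eef_pos: [0.4351, -0.2053, 0.0309]
eef_rot: [0.002, 0.736, 0.677, -0.001]
wrist_force: [-3.8, -15.2, -1.7]
opening: -0.0
grasp_force: 7.5
```

Call:
drive_tool(
  plan=[
    [[0.001,0,0,0],[0.002,0,0,0],[0.003,0,0,0],[0.004,0,0,0],[0.004,0,0,0]],
  ],
)

```text
time_s: 13.45
eef_pos: [0.4351, -0.2052, 0.0309]
eef_rot: [0.003, 0.736, 0.677, -0.002]
wrist_force: [-4.9, -20.8, -5.8]
opening: -0.004
grasp_force: 10.7
```

The force climbs with almost no motion (20 N for 0.1 mm), so the stone is seated. I'll back off, rise and check.

Call:
drive_tool(
  plan=[
    [[-0.01,0,0,0],[-0.03,0,0,0],[-0.06,0,0,0],[-0.06,0,-0.04,0],[-0.06,0,-0.1,0],[-0.06,0,-0.18,0],[-0.06,0,-0.26,0],[-0.06,0,-0.32,0],[-0.06,0,-0.34,0],[-0.06,0,-0.34,0]],
  ],
)

```text
time_s: 14.28
eef_pos: [0.4342, -0.2258, 0.1687]
eef_rot: [0.002, 0.736, 0.677, 0.0]
wrist_force: [-0.0, 0.1, 0.8]
opening: -0.001
grasp_force: 0.0
```

```bash
python3 - <<'E'
from h import *
now()
p,d=snap('top','t5');q,d=snap('side','s5');onb(p)
for y in(-20,0,20):  # brightness profile along holder x at z 40
  s=np.arange(-135,-50,1.);w=np.array([H(v,y,40)/1000 for v in s]);uv=proj('top',w).astype('float32')
  g=cv2.remap(p,uv[:,:1],uv[:,1:],cv2.INTER_CUBIC)[:,0,:].max(1)
  e=np.nonzero(np.diff((g>90).astype(int)))[0];print(y,s[e],g[::4])
# pose of red lever
h=cv2.cvtColor(q,cv2.COLOR_RGB2HSV);m=((h[:,:,0]<8)|(h[:,:,0]>172))&(h[:,:,1]>120)&(h[:,:,2]>60);m[:230]=0;m[330:]=0;m[:,:320]=0;m[:,420:]=0
c=rect(m);print('lever px',c.min(0),c.max(0))
for th in(1.65,):
  for j in(.010,): print(proj('side',np.array([H(-90-j*1000+j*0,21,31),H(-90-j*1000,25,98)])/1000))
cv2.imwrite('pics/a5.png',np.hstack([cv2.resize(p[195:255,375:505],None,fx=3,fy=6),cv2.resize(q[215:335,310:430],None,fx=3,fy=3)])[:,:,::-1])
go(H(-100,70,75),HA-90)
E
```

```text
t 14.2833 holder -158.4 -0.8 168.7 open -0.001 grip 0.0 F [-0.   0.1  0.8]
stone in holder ((30.615039825439453, -0.12096786499023438), (177.74473571777344, 61.24174499511719), 0.03227734938263893) ends -58.25844483926078 119.4798993695036
-20 [-116.] [ 84  76  82  84  83  91 130 140 138 144 142 141 142 144 143 135 131 126
 128 178 177 178]
0 [-124. -120. -113.  -75.  -73.  -67.  -65.] [ 24  23  38  91  85  82  95  96 110 138 110  99 108 106 101  92  96  94
 141 173 178 179]
20 [-122.  -83.  -76.  -73.] [131  96  96  91  82  87  85  88  88  87  85  82  77  90  99  86  97  97
 105 129 128 131]
lever px [358 271] [366 290]
[[358.73095133 289.97695672]
 [358.62157347 271.82479457]]
from [ 432.5 -224.3  165.4] yaw -4.77 -> [ 368.6 -161.7   75. ] row [0.1426, -0.172, 0.2264, 0.0002]
```

View pics/a5.png

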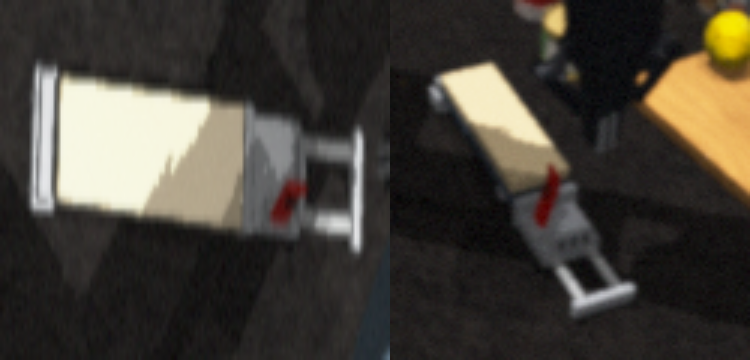

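The stone fills the space from stop to jaw: centre x = 30.6, yaw 0.03°, and no dark gap in the crop at (60,140) or (248,165). The upright lever is at side pixel (358–366, 271–290), as predicted for jaw value 0.010. I'll move the shut fingers to the lever's +y side.

Call:
drive_tool(
  plan=[
    [[0.03,-0.04,0,0],[0.08,-0.1,0,0],[0.12,-0.15,0,0],[0.143,-0.172,0,0],[0.143,-0.172,0.05,0],[0.143,-0.172,0.11,0],[0.143,-0.172,0.17,0],[0.143,-0.172,0.21,0],[0.143,-0.172,0.226,0],[0.143,-0.172,0.226,0],[0.143,-0.172,0.226,0]],
  ],
)

```text
time_s: 15.3
eef_pos: [0.3687, -0.1615, 0.0754]
eef_rot: [-0.001, 0.736, 0.677, -0.0]
wrist_force: [-0.6, 0.2, 0.9]
opening: 0.001
grasp_force: 0.0
```

```bash
python3 - <<'E'
from h import *
now()
# TCP keeping the -y bottom corner of the fingers on the lever face at r along it
for th,r in((1.65,45),(1.4,46),(1.2,47),(1,48),(.8,50),(.6,52),(.45,53),(.3,54),(.15,55),(0,55)):
    c,s=np.cos(th),np.sin(th);y=21-r*c+6*s;z=31+r*s+6*c
    print(th,end=' ');go(H(-100,y+14.5,z),HA-90)
E
```

```text
t 15.3 holder -99.8 69.9 75.4 open 0.001 grip 0.0 F [-0.6  0.2  0.9]
1.65 from [ 368.7 -161.5   75.4] yaw -4.77 -> [ 393.4 -163.8   75.4] row [-0.0006, 0.0622, -0.0001, 0.0002]
1.4 from [ 368.7 -161.5   75.4] yaw -4.77 -> [ 404.8 -164.7   77.4] row [-0.0006, 0.0908, -0.005, 0.0002]
1.2 from [ 368.7 -161.5   75.4] yaw -4.77 -> [ 414.3 -165.5   77. ] row [-0.0006, 0.1147, -0.0042, 0.0002]
1 from [ 368.7 -161.5   75.4] yaw -4.77 -> [ 423.8 -166.3   74.6] row [-0.0006, 0.1383, 0.0017, 0.0002]
0.8 from [ 368.7 -161.5   75.4] yaw -4.77 -> [ 433.4 -167.1   71. ] row [-0.0006, 0.1624, 0.0106, 0.0002]
0.6 from [ 368.7 -161.5   75.4] yaw -4.77 -> [ 442.3 -167.9   65.3] row [-0.0007, 0.1849, 0.0249, 0.0002]
0.45 from [ 368.7 -161.5   75.4] yaw -4.77 -> [ 447.9 -168.4   59.5] row [-0.0007, 0.1989, 0.0395, 0.0002]
0.3 from [ 368.7 -161.5   75.4] yaw -4.77 -> [ 452.6 -168.7   52.7] row [-0.0008, 0.2107, 0.0564, 0.0002]
0.15 from [ 368.7 -161.5   75.4] yaw -4.77 -> [ 456.2 -169.1   45.2] row [-0.0008, 0.2199, 0.0752, 0.0002]
0 from [ 368.7 -161.5   75.4] yaw -4.77 -> [ 457.7 -169.2   37. ] row [-0.0008, 0.2238, 0.0956, 0.0002]
```

Call:
drive_tool(
  plan=[
    [[0,0.02,0,0],[0,0.045,0,0],[0,0.062,0,0],[0,0.076,-0.003,0],[0,0.091,-0.005,0],[0,0.103,-0.005,0],[0,0.115,-0.004,0],[0,0.127,-0.001,0],[0,0.138,0.002,0],[0,0.15,0.006,0],[0,0.162,0.011,0]],
  ],
)

```text
time_s: 16.22
eef_pos: [0.4337, -0.1673, 0.0714]
eef_rot: [-0.001, 0.736, 0.677, -0.0]
wrist_force: [-3.4, -0.2, 1.1]
opening: -0.002
grasp_force: 1.9
```

Call:
drive_tool(
  plan=[
    [[0,0.012,0.006,0],[0,0.023,0.014,0],[0,0.03,0.021,0],[0,0.037,0.029,0],[0,0.043,0.037,0],[0,0.049,0.046,0],[0,0.054,0.055,0],[0,0.058,0.064,0],[0,0.06,0.074,0],[0,0.062,0.08,0],[0,0.062,0.084,0],[0,0.062,0.085,0]],
  ],
)

```text
time_s: 17.22
eef_pos: [0.459, -0.1695, 0.0379]
eef_rot: [0.0, 0.736, 0.677, 0.0]
wrist_force: [-0.4, 1.3, 7.3]
opening: -0.005
grasp_force: 3.4
```

```bash
python3 -c "
from h import *
now()"
```

```text
t 17.2167 holder -100.2 -20.7 37.9 open -0.005 grip 3.4 F [-0.4  1.3  7.3]
```

Call:
drive_tool(
  plan=[
    [[0,0,0.002,0],[0,0,0.004,0],[0,0,0.005,0],[0,0,0.005,0]],
  ],
)

```text
time_s: 17.55
eef_pos: [0.4592, -0.1696, 0.037]
eef_rot: [0.0, 0.736, 0.677, 0.0]
wrist_force: [-4.2, 2.4, 13.0]
opening: -0.002
grasp_force: 6.7
```

Call:
drive_tool(
  plan=[
    [[0,0,-0.02,0],[0,0,-0.06,0],[0,0,-0.14,0],[0,0,-0.22,0],[-0.08,0,-0.3,0],[-0.18,0,-0.3,0],[-0.26,0,-0.3,0],[-0.3,0,-0.3,0],[-0.3,0,-0.3,0],[-0.3,0,-0.3,0]],
  ],
)

```text
time_s: 18.38
eef_pos: [0.4479, -0.2889, 0.155]
eef_rot: [-0.001, 0.737, 0.676, 0.0]
wrist_force: [0.0, 0.3, 0.1]
opening: -0.007
grasp_force: 0.0
```

```bash
python3 - <<'E'
from h import *
now()
p,d=snap('top','t6');q,d=snap('side','s6');onb(p)
cv2.imwrite('pics/a6.png',np.hstack([cv2.resize(p[195:255,375:505],None,fx=3,fy=6),cv2.resize(q[215:335,310:430],None,fx=3,fy=3)])[:,:,::-1])
E
```

```text
t 18.3833 holder -220.1 -19.8 155.0 open -0.007 grip 0.0 F [0.  0.3 0.1]
stone in holder ((29.946075439453125, -0.09317970275878906), (61.205806732177734, 178.1619415283203), 89.9858169555664) ends -59.12933671001902 119.02012660329018
```

View pics/a6.png

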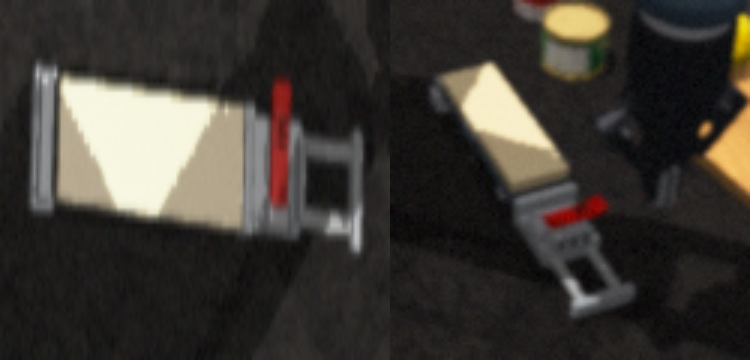

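The lever lies flat across the jaw, from (281,78) to (281,205) in the top half, and stayed down after release. The stone is still tight between stop and jaw at centre x = 29.9. I'm handing in.

```bash
python3 -c "
from bench import ctrl
print(ctrl.hand_in())"
```

```text
the job is handed in; nothing more can be done
None
```

The stone lies squarely on the bed, pale side up and snug between the stop and the jaw, with the red lever closed flat; I handed the job in at about 18.5 s of the 51 s allowed, but no verdict came back.

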